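# Load the dead-weight press

### The job

Set up the creep test on the white dead-weight press: first swing its lever back to raise the empty ram, then turn the weight carrier until its flat matches the flat of the D-shaped spindle and lower it fully home. Then slide every slotted mass on the bench right home on the carrier's stem, lying flat, large ones below small ones, each slot turned about a quarter turn or more away from every other slot so that none can slip off. Once all are on, swing the lever all the way over again to let the load down, and leave the other things where they are.

Things in the scene. Friction and masses are not known exactly. Their poses are not given: they have to be found in the camera images.
- press: The white dead-weight press, fixed, placed and turned afresh in each start; origin on the bench below the spindle's axis, x to its back (the lever sweeps on the -x side). Base 180 x 180 mm (x -110 to +70), two columns, bridge 56 x 164 mm with its top 136 mm above the bench. Its ram cannot turn; it goes down 12 mm, only as the lever is swung.
- spindle_seat (a point): Centre of the top face of the ram's round collar (56 mm across), 170 mm above the bench with the ram up (158 mm down), where the carrier's underside comes to rest; axes as the press's. From it the steel spindle rises 24 mm: 32 mm in diameter, one side cut off flat 10 mm from the axis on the -x side, top 3 mm bevelled. The collar sinks with the ram.
- carrier_foot (a point): The loose weight carrier (about 250 g, 84 mm tall, stands upright): centre of its underside. Hub 54 mm across, 26 mm high, with a D-shaped bore open below (34.6 mm diameter, flat 11.3 mm from the axis on the -x side, 26 mm deep: 1.3 mm play all round). Seated, this point is at spindle_seat and the x axes point the same way; wrongly turned it stops 24 mm too high.
- carrier_stem (a point): Middle of the carrier's upright round steel stem (12 mm diameter), 59 mm above its underside; axes as carrier_foot. The stem rises 50 mm above a plate 74 mm across and 8 mm thick, whose top, where the masses lie, is 25 mm below this point. The plate's rim is cut off flat 28 mm from the axis on the same (-x) side as the bore's flat.
- lever (a joint): Cam lever turning about the spindle's axis: at the stop 0 the ram is up, at the stop 1.4 rad it is let down 12 mm (it starts there, at 1.3 to 1.4). Positive is counter-clockwise seen from above. Friction holds it where it is left, also under load; it takes about 4 to 6 N at the knob.
- lever_knob (a point): Middle of the round upright black knob (18 mm diameter, 47 mm tall, its top 22 mm above this point) at the end of the lever, 118 mm from the spindle's axis, 175 mm above the bench. At joint 0 it lies 140 degrees counter-clockwise from the press's x axis, at the stop 220 degrees. The flat lever arm, 16 mm wide, has its top 25 mm below this point.
- mass_a_centre (a point): Large slotted mass, a loose steel disc 64 mm across, 14 mm thick, 250 g, lying flat, any yaw; absent in some starts. Point: its centre, half-way up. A straight slot 17 mm wide runs in from the rim to 7 mm past the centre; the x axis points from the centre out through the slot's mouth, z up. On the stem it is home when the stem stands at this point.
- mass_b_centre (a point): Large slotted mass, a loose steel disc 64 mm across, 14 mm thick, 250 g, lying flat, any yaw; absent in some starts. Point: its centre, half-way up. A straight slot 17 mm wide runs in from the rim to 7 mm past the centre; the x axis points from the centre out through the slot's mouth, z up. On the stem it is home when the stem stands at this point.
- mass_c_centre (a point): Small slotted mass, a loose steel disc 52 mm across, 10 mm thick, 125 g, lying flat, any yaw; absent in some starts. Point: its centre, half-way up. A straight slot 17 mm wide runs in from the rim to 7 mm past the centre; the x axis points from the centre out through the slot's mouth, z up. On the stem it is home when the stem stands at this point.
- mass_d_centre (a point): Small slotted mass, a loose steel disc 52 mm across, 10 mm thick, 125 g, lying flat, any yaw; absent in some starts. Point: its centre, half-way up. A straight slot 17 mm wide runs in from the rim to 7 mm past the centre; the x axis points from the centre out through the slot's mouth, z up. On the stem it is home when the stem stands at this point.
- mass_a_mouth (a point): Middle of the slot's mouth at the rim of that large mass, half-way up, 32 mm from the disc's centre along its x axis.
- mass_b_mouth (a point): Middle of the slot's mouth at the rim of that large mass, half-way up, 32 mm from the disc's centre along its x axis.
- mass_c_mouth (a point): Middle of the slot's mouth at the rim of that small mass, half-way up, 26 mm from the disc's centre along its x axis.
- mass_d_mouth (a point): Middle of the slot's mouth at the rim of that small mass, half-way up, 26 mm from the disc's centre along its x axis.
- tape_roll: Bystander, a roll of tape lying flat, 88 mm across, 24 mm high; origin under its centre.
- timer: Bystander, a small white bench timer 62 x 68 x 21 mm; origin under its centre.
- marker: Bystander, a black-capped marker pen 138 mm long lying on the bench; origin under its middle.
Things that resemble listed ones, but are neither listed nor needed, are in the scene too. What is shaped like the part that bears mass_b_centre but black or yellow is not meant. What is shaped like the part that bears carrier_foot but purple or yellow is not meant.

How it is judged:
By the outcome, as a careful person would: the job done as asked, in the order asked, and still so for the second after the job is handed in, with the robot touching nothing.
Of mass_a, mass_b, mass_c, mass_d only 3 to 4 are there at a start; the rules pass over those that are not, and their reading is None.
At some moment in a run one of carrier may be knocked a few centimetres aside while the robot is not near it.
It also fails if it takes over 210 s, if anything falls off the work surface, if the arm or the gripper's body presses on something with over 40 N, if the wrist force passes 120 N, or if a joint passes its speed limit or range.

### The arm

A 6-joint arm with a two-finger parallel gripper is mounted at the origin on a cart in front of the work surface, level with it; the furniture and walls round the work are solid. World frame = base frame: x ahead of the robot, y to its left, z up, the work surface at z = 0. Lengths are in m, angles in rad, forces in N, time in s.
With the tool pointing down it reaches from about 0.3 to 0.825 m from the base axis. Payload 5.4 kg.
Tool frame: the origin (TCP) lies at the very end of the fingers, on their centre line; the grasp point (between the pads) lies 19 mm behind it; z points along the fingers, y is the line along which they close (so a half turn about z gives the same grasp; the last joint's range is limited). The gripper opens to 92 mm and grips with 3 to 60 N. Pads are 20 mm wide; open, the fingers measure 128 mm over their backs; the gripper's body (75 mm by 189 mm) begins 69 mm behind the grasp point.
Start: joints at [-1.444, 0.158, 1.597, -0, 1.386, -0.21], TCP at [0.19, -0.543, 0.181] pointing down, gripper open.
Joint ranges: [-2.91, 2.91], [-0.94, 2.29], [0.18, 2.7], [-1.29, 4.43], [0.17, 2.64], [-3, 3]. Speed limits (rad/s): [2.57, 2.57, 3.14, 3.14, 3.14, 3.14].

### API

Orientations are given as a rotation vector (axis times angle).
In Python, from workcell import bot gives the robot as it stands. Calls block until the motion is done:
- bot.goto(position, orientation): joint-space move of the TCP to a pose.
- bot.line_to(position, rot=None, max_speed=0.15): straight line of the TCP; rot=None keeps the orientation; max_speed is the mean speed in m/s.
- bot.set_joints(angles): joint-space move.
- bot.set_gripper(opening, newtons=None): opening from 0.0 (shut) to 1.0 (fully open); newtons is the grip in N (None keeps the last); returns when the fingers have stopped.
- bot.hold(seconds).
- bot.inverse_kinematics(position, orientation): joint angles nearest the present ones, or None.
- bot.read_camera(name): name is "scene" or "top"; returns a dict with "pixels" (480x640x3 uint8, blue, green, red), "fx", "fy", "cx", "cy" (pixels), "R" (3x3) and "t" (3): a world point X has camera coordinates R X + t. Camera axes: x right, y down, z forward; pixel columns grow to the right and rows downward; lengths in m; the calibration is good to about 2 mm. A picture is of the moment at which its call begins. There is no depth.
A pose or a line that the arm cannot do raises bot.MotionError and nothing moves.
- bot.job_done(): hands the job in; it is judged then, once.
Readings, each from a call of its own:
- bot.current_clock(): time.
- bot.current_joints(): joint angles.
- bot.current_joint_vel(): joint speeds.
- bot.current_effort(): joint torques, N m.
- bot.current_ee_pos(): TCP position.
- bot.current_tool_rot(): TCP orientation.
- bot.current_contact_force(): force on the tool from outside, world axes, zero at the start.
- bot.current_ft_torque(): the same for the moment, N m.
- bot.current_opening(): opening from 0.0 (shut) to 1.0 (fully open).
- bot.current_grip_force(): force on a finger pad.
Only numpy, scipy, OpenCV 4.12 (cv2) and the standard library are available. Lean on these libraries where they do the work, as an engineer would, in place of code of your own. Each camera call takes 0.05 s, during which the arm holds its last target. There are 200 camera calls.

## Working session

There is one attempt and no reset: what is moved stays moved. The work goes in short steps, each a Python script; the robot and the scene stay as the last script left them, time stands still between calls to the robot, and variables do not carry over. Pictures are saved under pics/ and viewed, at most 14 in all, crops included, and the job is handed in when it is done.

```bash
ls; mkdir -p pics; python3 - <<'E'
from workcell import bot
import cv2
for n in("scene","top"):
    c=bot.read_camera(n); cv2.imwrite(f"pics/{n}0.png",c["pixels"]); print(n,c["fx"],c["cx"],c["cy"],c["R"],c["t"])
print(bot.current_clock(),bot.current_tool_rot())
E
```

```text
pics
scene 446.2836441858889 321.538668886366 238.9277907851692 [[ 0.71226325 -0.70190836  0.00239037]
 [-0.32761242 -0.33545347 -0.88325595]
 [ 0.62076659  0.62832764 -0.46888508]] [-0.3361459   0.30639118  1.0930453 ]
top 500.8393495313338 316.2315428147707 237.98507975760114 [[ 0.02281695 -0.99971684  0.00675406]
 [-0.99753577 -0.02321447 -0.0662079 ]
 [ 0.06634594 -0.00522676 -0.99778299]] [0.0454799  0.55423371 1.34472167]
0.1 [-3.09550743e+00 -5.26257782e-01 -7.86084376e-05]
```

View pics/scene0.png

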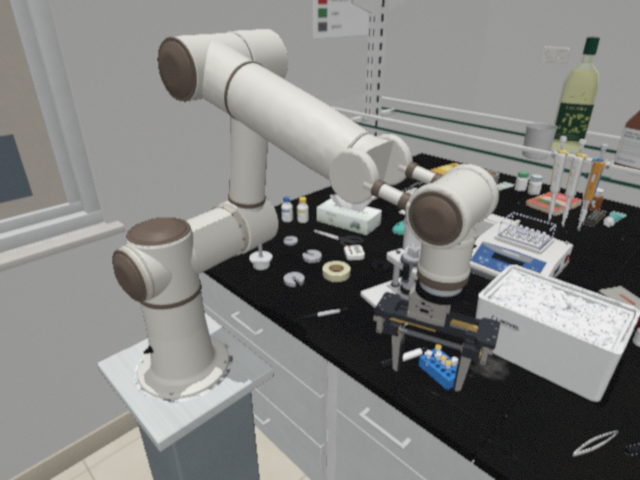

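View pics/top0.png

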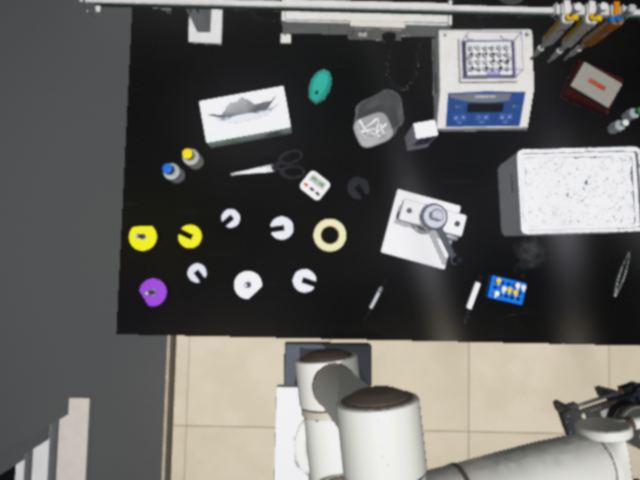

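The scene view shows the arm over the press. In the top view the press is at (424,228) with its lever knob near (455,260).
- **Masses:** the light grey slotted discs at (282,228) and (304,280) are large, and those at (231,218) and (196,272) are small. The yellow one at (190,236) and the black one at (357,187) are decoys.
- **Carrier:** the white one at (248,285) fits. The ones at (142,238) yellow and (153,292) purple are decoys.

I'll confirm this in one enlarged crop.

```bash
python3 - <<'E'
import cv2,numpy as np
i=cv2.imread("pics/top0.png")
a=cv2.resize(i[195:315,120:330],None,fx=3.8,fy=3.8,interpolation=cv2.INTER_CUBIC)
cv2.imwrite("pics/c1.png",a[:, :800])
b=cv2.resize(i[170:280,360:480],None,fx=5,fy=5,interpolation=cv2.INTER_CUBIC)
cv2.imwrite("pics/c2.png",b)
E
```

```text
(no output)
```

View pics/c1.png

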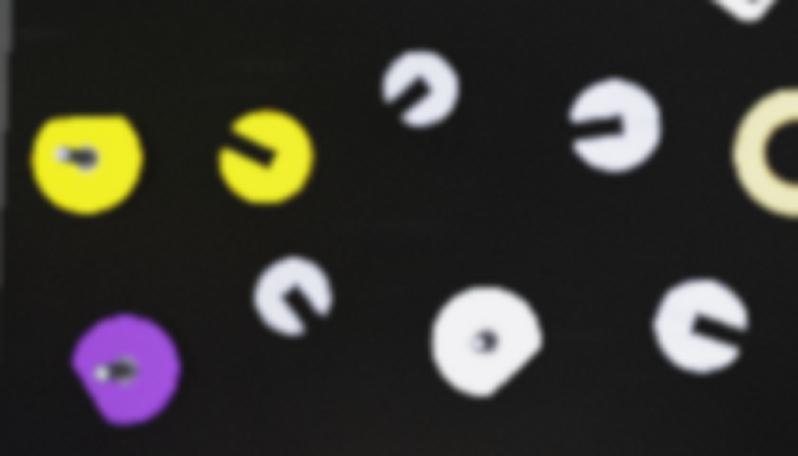

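View pics/c2.png

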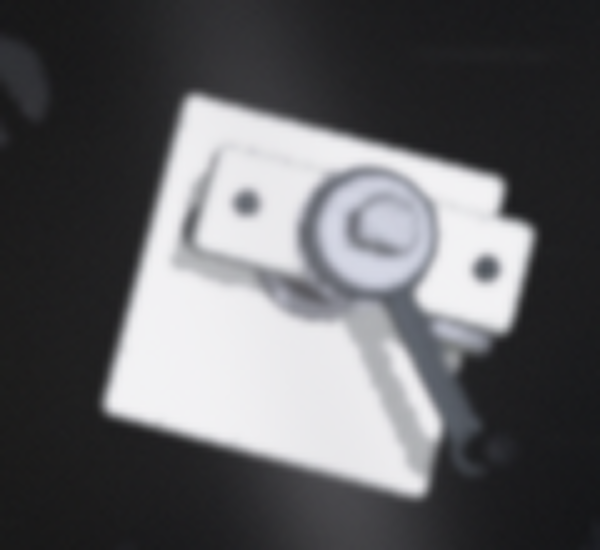

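The crop confirms it: light grey masses at (231,218), (196,272) small and (282,228), (304,280) large, and the white carrier at (248,285) with its flat to the lower right. In the press crop the bridge bolts are at crop (246,203) and (487,268), the collar at (372,232) and the knob near (480,450). Next I'll fit poses with model silhouettes.

```bash
cat > h.py <<'E'
from workcell import bot
import cv2, numpy as np
from scipy.optimize import minimize
from scipy.spatial.transform import Rotation as Ro
def cam(n="top",f=None):
    c=bot.read_camera(n)
    if f: cv2.imwrite(f"pics/{f}.png",c["pixels"])
    c["K"]=np.array([[c["fx"],0,c["cx"]],[0,c["fy"],c["cy"]],[0,0,1]]); c["C"]=-c["R"].T@c["t"]; return c
def ray(c,u,v,z):
    d=c["R"].T@np.linalg.inv(c["K"])@[u,v,1]; return c["C"]+d*(z-c["C"][2])/d[2]
def proj(c,X):
    p=c["K"]@(c["R"]@np.asarray(X)+c["t"]); return p[:2]/p[2]
def rect(c,xy,z,half=.06,res=.0005):
    n=int(2*half/res); # pixel(i,j)-> x=xy0-half+j*res, y=xy1-half+i*res
    A=np.array([[res,0,xy[0]-half],[0,res,xy[1]-half],[0,0,z],[0,0,1]])
    H=c["K"]@np.c_[c["R"],c["t"]]@A
    im=cv2.warpPerspective(c["pixels"],H,(n,n),flags=cv2.INTER_CUBIC|cv2.WARP_INVERSE_MAP)
    g=np.arange(n)*res-half
    return im,*np.meshgrid(xy[0]+g,xy[1]+g)
def sd_mass(r):
    def f(x,y):
        s=np.maximum(np.abs(y)-.0085,-.007-x)   # slot
        return np.maximum(np.hypot(x,y)-r,-s)
    return f
sd_car=lambda x,y: np.maximum(np.hypot(x,y)-.037,-.028-x)
def fit(c,u,v,ztop,th,sd,hole=0):
    "pose x,y,yaw of a light part on dark bench, top at ztop, thickness th"
    p0=ray(c,u,v,ztop); im,X,Y=rect(c,p0,ztop)
    I=im.min(axis=2).astype(float); I=np.clip((I-30)/(np.percentile(I,90)-30),0,1.1)
    k=th/(c["C"][2]-ztop+th)
    def cost(p):
        cs,sn=np.cos(p[2]),np.sin(p[2]); s=[]
        for q in (0,k):
            dx=X-p[0]-q*(c["C"][0]-p[0]); dy=Y-p[1]-q*(c["C"][1]-p[1])
            s.append(sd(cs*dx+sn*dy,-sn*dx+cs*dy))
        m=1/(1+np.exp(np.minimum(*s)/.0008))
        w=(np.hypot(X-p[0],Y-p[1])>hole)&(np.hypot(X-p[0],Y-p[1])<.045)
        return ((m-I)**2*w).sum()/w.sum()
    b=min((minimize(cost,[p0[0],p0[1],a],method="Nelder-Mead",options=dict(initial_simplex=[[p0[0]+i,p0[1]+j,a+l] for i,j,l in((0,0,0),(.004,0,0),(0,.004,0),(0,0,.4))],maxiter=120)) for a in np.arange(6)*np.pi/3),key=lambda r:r.fun)
    return b.x,b.fun
def masses(c,uv):
    return {n:fit(c,*uv[n],*((.014,.014,sd_mass(.032)) if n in "ab" else (.010,.010,sd_mass(.026)))) for n in uv}
def carrier(c,u,v): return fit(c,u,v,.034,.008,sd_car,.02)
def rot(psi): return (Ro.from_euler("z",psi)*Ro.from_euler("x",np.pi)).as_rotvec()
E
python3 - <<'E'
from h import *
c=cam(); print(c["C"])
for n,r in masses(c,dict(a=(282,228),b=(304,280),c=(231,218),d=(196,272))).items(): print(n,r)
print("car",carrier(c,248,285))
px=lambda u,v:((u+.5)/5-.5+360,(v+.5)/5-.5+170)
B=[ray(c,*px(*p),.136)[:2] for p in((246,203),(487,268))]
d=B[0]-B[1]; print("bolts",B,(B[0]+B[1])/2,"yaw",np.arctan2(d[1],d[0])-np.pi/2,np.linalg.norm(d))
print("collar",ray(c,*px(372,232),.158)[:2])
for z in (.01,.02): print("base",[ray(c,*px(*p),z)[:2] for p in((190,95),(105,410),(425,497))])
print("bridge",[ray(c,*px(*p),.136)[:2] for p in((218,145),(190,245),(510,333),(535,228))])
E
```

```text
[0.46261342 0.0653618  1.37812789]
a (array([0.58023823, 0.1549445 , 1.74318739]), np.float64(0.00791386264079469))
b (array([ 0.437501 ,  0.0885782, -1.8666609]), np.float64(0.010312935660143687))
c (array([0.6040139 , 0.29623469, 2.30145376]), np.float64(0.01587441495897921))
d (array([0.45196063, 0.38243495, 3.82403475]), np.float64(0.01665180586855869))
car (array([0.42331974, 0.23933885, 0.77495544]), np.float64(0.009208781403575544))
bolts [array([ 0.62012597, -0.17072943]), array([ 0.59034269, -0.29146508])] [ 0.60523433 -0.23109726] yaw -0.2418532357015617 0.12435489866710378
collar [ 0.60448973 -0.22856715]
base [array([ 0.69531645, -0.16311503]), array([ 0.52036954, -0.11867259]), array([ 0.47686823, -0.29426224])]
base [array([ 0.69361556, -0.16144504]), array([ 0.51994738, -0.11732743]), array([ 0.47676403, -0.29163365])]
bridge [array([ 0.64898498, -0.156398  ]), array([ 0.59838428, -0.142983  ]), array([ 0.5580873 , -0.30307891]), array([ 0.61097915, -0.31540391])]
```

```bash
cat >> h.py <<'E'
P=np.array([.605,-.2305]); PY=-.244
def knob(q): 
    a=PY+np.radians(140)+q; return P+.118*np.array([np.cos(a),np.sin(a)]),a
def pick_psi(pts,psis):
    "psis: list of alternatives; returns the one whose IK exists with the smallest |q6|"
    best=None
    for s in psis:
        Q=[bot.inverse_kinematics(list(p),rot(s)) for p in pts]
        if all(q is not None for q in Q):
            m=max(abs(q[5]) for q in Q)
            if best is None or m<best[0]: best=(m,s)
    return best
E
python3 - <<'E'
from h import *
c=cam(f="top1"); sc=cam("scene")
for q in(0,.7,1.3,1.4): print(q,knob(q),proj(c,[*knob(q)[0],.197]),(proj(c,[*knob(q)[0],.197])-[360,170])*5)
for q in (0,.35,.7,1.05,1.4):
    p,a=knob(q)
    for s in (a,a+np.pi,a-np.pi):
        for z in(.157,.3):
            k=bot.inverse_kinematics([*p,z],rot(s)); print(q,round(s,2),z,None if k is None else np.round(k,2))
for s in np.arange(-6,6)*np.pi/6:
    k=bot.inverse_kinematics([*P,.31],rot(s)); print(round(s,2),None if k is None else np.round(k,2))
E
```

```text
0 (array([ 0.5356083 , -0.13506001]), np.float64(2.1994609527920614)) [398.28952676 242.22964121] [191.44763382 361.14820605]
0.7 (array([ 0.49044217, -0.20220682]), np.float64(2.8994609527920616)) [426.4859154 261.9944629] [332.42957702 459.97231448]
1.3 (array([ 0.49447581, -0.27183285]), np.float64(3.4994609527920613)) [455.95011256 260.96191526] [479.75056282 454.80957629]
1.4 (array([ 0.49915437, -0.28266036]), np.float64(3.5994609527920614)) [460.53560092 259.08495758] [502.67800462 445.42478792]
0 2.2 0.157 [-0.47  0.12  1.69  0.    1.33 -1.09]
0 2.2 0.3 [-0.47  0.05  1.48  0.    1.61 -1.09]
0 5.34 0.157 [-0.47  0.12  1.69 -0.    1.33  2.05]
0 5.34 0.3 [-0.47  0.05  1.48 -0.    1.61  2.05]
0 -0.94 0.157 [-0.47  0.12  1.69 -0.    1.33  2.05]
0 -0.94 0.3 [-0.47  0.05  1.48 -0.    1.61  2.05]
0.35 2.55 0.157 [-0.54  0.07  1.74  0.    1.33 -1.52]
0.35 2.55 0.3 [-0.54 -0.    1.54  0.    1.61 -1.52]
0.35 5.69 0.157 [-0.54  0.07  1.74  0.    1.33  1.62]
0.35 5.69 0.3 [-0.54 -0.    1.54  0.    1.61  1.62]
0.35 -0.59 0.157 [-0.54  0.07  1.74 -0.    1.33  1.62]
0.35 -0.59 0.3 [-0.54 -0.
[... 755 characters left out ...]
.75]
1.4 6.74 0.157 [-0.73  0.17  1.63 -0.    1.34  0.39]
1.4 6.74 0.3 [-0.73  0.1   1.42 -0.    1.61  0.39]
1.4 0.46 0.157 [-0.73  0.17  1.63 -0.    1.34  0.39]
1.4 0.46 0.3 [-0.73  0.1   1.42 -0.    1.61  0.39]
-3.14 [-0.55  0.3   1.18  0.    1.66 -2.12]
-2.62 [-0.55  0.3   1.18 -0.    1.66 -2.64]
-2.09 None
-1.57 [-0.55  0.3   1.18 -0.    1.66  2.59]
-1.05 [-0.55  0.3   1.18 -0.    1.66  2.07]
-0.52 [-0.55  0.3   1.18 -0.    1.66  1.54]
0.0 [-0.55  0.3   1.18 -0.    1.66  1.02]
0.52 [-0.55  0.3   1.18 -0.    1.66  0.5 ]
1.05 [-0.55  0.3   1.18 -0.    1.66 -0.03]
1.57 [-0.55  0.3   1.18  0.    1.66 -0.55]
2.09 [-0.55  0.3   1.18  0.    1.66 -1.07]
2.62 [-0.55  0.3   1.18  0.    1.66 -1.6 ]
```

```bash
cat >> h.py <<'E'
def swing(q0,q1,z=.157,push=12):
    "straddle the knob (pads tangential) at q0, sweep to q1 stop"
    p,a=knob(q0); bot.goto([*p,.31],rot(a-np.pi)); bot.set_gripper(.7,20)
    bot.line_to([*p,z],max_speed=.2); bot.set_gripper(0,12); print("grip",bot.current_opening())
    bot.set_gripper(bot.current_opening()+.04,60)
    s=np.sign(q1-q0); q=q0; f0=np.array(bot.current_contact_force())
    while s*(q1+s*.12-q)>1e-6:
        q+=s*min(.1 if s*(q1-q)>.12 else .02,abs(q1+s*.12-q)); p,a=knob(q)
        bot.line_to([*p,z],rot(a-np.pi),max_speed=.12)
        f=np.array(bot.current_contact_force())-f0; ft=f[:2]@[-np.sin(a),np.cos(a)]*s
        if s*(q1-q)<.12: print(round(q,3),np.round(f,1),round(ft,1))
        if s*(q1-q)<.12 and -ft>push: break
    p,a=knob(q-s*.03); bot.line_to([*p,z],rot(a-np.pi)); bot.set_gripper(.6,20); bot.line_to([*p,.31],max_speed=.25)
E
python3 - <<'E'
from h import *
swing(1.35,0)
cam("scene","s2");cam("top","t2");print(bot.current_clock())
i=cv2.imread("pics/t2.png"); b=cv2.resize(i[170:280,360:480],None,fx=4,fy=4,interpolation=cv2.INTER_CUBIC)
j=cv2.imread("pics/s2.png"); d=cv2.resize(j[200:330,340:520],None,fx=1.75,fy=1.75,interpolation=cv2.INTER_CUBIC)
o=np.zeros((440,800,3),np.uint8); o[:,:480]=b; o[:228,480:480+315]=d[:228,:315]; cv2.imwrite("pics/c3.png",o)
E
```

```text
grip 0.17038365052004434
0.05 [-0.5  0.2  0.2] -0.3
0.03 [-1.7 -0.5 -0.4] -1.6
0.01 [-1.7 -2.  -0.7] -2.5
-0.01 [-3.  -1.3 -1.1] -3.2
-0.03 [-3.8 -2.2  0.1] -4.4
-0.05 [-9.  -6.9  2.2] -11.3
-0.07 [-15.3  -9.1   4. ] -17.8
10.9167
```

View pics/c3.png

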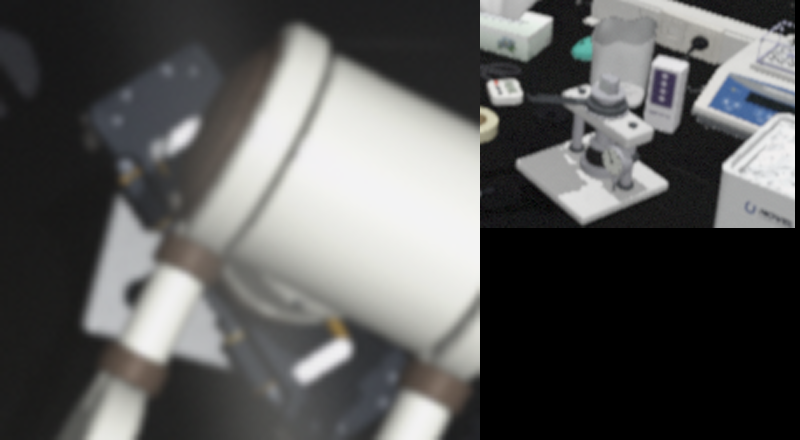

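The lever now lies across the left of the press (inset around (540,97)) and reached its stop with clear force. Next is the carrier.

```bash
python3 - <<'E'
from h import *
c=cam(f="t3"); x,e=carrier(c,248,285); print(x,e)
assert e<.015
s=1.0; p=x[:2]
bot.goto([*p,.2],rot(s+np.pi/2)); bot.set_gripper(.5,5)
x,e=carrier(cam(),248,285) if False else (x,e)
bot.line_to([*p,.042],max_speed=.2)
bot.set_gripper(0,4); print(bot.current_opening(),bot.current_grip_force()); bot.set_gripper(.4)
bot.line_to([*p,.042],rot(s),max_speed=.05); bot.set_gripper(0,40); print(bot.current_opening(),bot.current_ee_pos())
bot.line_to([*p,.3],max_speed=.25); print(bot.current_opening(),bot.current_contact_force(),bot.current_clock())
np.save("car.npy",[s+(PY-x[2])])
bot.goto([*P,.32],rot(s+PY-x[2])); bot.hold(.3)
print(bot.current_ee_pos(),bot.current_contact_force(),bot.current_clock())
j=cam("scene","s4")["pixels"]; u=proj(cam("scene"),[*P,.28]).astype(int); print(u)
cv2.imwrite("pics/c4.png",cv2.resize(j[u[1]-70:u[1]+90,u[0]-90:u[0]+90],None,fx=3.5,fy=3.5,interpolation=cv2.INTER_CUBIC))
E
```

```text
[0.44143917 0.27584502 0.81925954] 0.007140093679917509
0.1214849113378091 4.0039240873954896
0.1004854945099018 [0.44123331 0.27598146 0.04198965]
0.09676792478538221 [-0.1218476  -0.05784715 -3.89720683] 19.2167
[ 0.60513413 -0.22993131  0.32008098] [ 0.64351242  0.72778409 -1.68364961] 21.4417
[417 215]
```

View pics/c4.png

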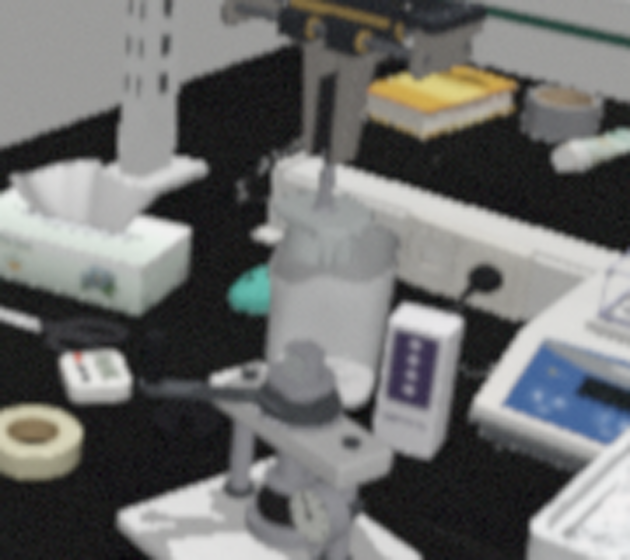

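The scene crop shows the carrier hanging below the fingers, stem at about (325,185) with its plate around (335,225) in front of the beaker, above the spindle at (300,360). It had been knocked about 4 cm before I grasped it, and I measured it after that. Now I'll lower it with force checks.

```bash
cat > seat.py <<'E'
from h import *
s0=float(np.load("car.npy")[0])
f0=np.array(bot.current_contact_force())
bot.line_to([*P,.245],rot(s0),max_speed=.15); bot.hold(.2); f0=np.array(bot.current_contact_force()); print(f0)
def try_(dx,dy,da):
    p=P+[dx,dy]; bot.line_to([*p,.241],rot(s0+da),max_speed=.06)
    for z in np.arange(.238,.2109,-.002):
        bot.line_to([*p,z],max_speed=.04); f=np.array(bot.current_contact_force())-f0
        if f[2]>9 or np.hypot(*f[:2])>15:
            print(np.round([dx*1e3,dy*1e3,da],2),"z",round(z,4),bot.current_ee_pos()[2],np.round(f,1)); return z
    return z
for k in range(40):
    r=.0009*np.sqrt(k); t=2.4*k; z=try_(r*np.cos(t),r*np.sin(t),[0,.06,-.06][k%3])
    if z<.2185: print("ok",k,z,bot.current_ee_pos()); break
    if bot.current_clock()>80: break
print(bot.current_ee_pos(),bot.current_contact_force(),bot.current_clock())
E
python3 seat.py
```

```text
[-0.3903963  -0.55499802 -3.14222134]
ok 0 0.21199999999999997 [ 0.60515039 -0.23053427  0.21253239]
[ 0.60515039 -0.23053427  0.21253239] [-1.00305244  1.45666756  0.21897106] 26.1417
```

```bash
cat > mass.py <<'E'
from h import *
M=dict(a=(.58024,.15494,1.7432),b=(.4375,.08858,-1.8667),c=(.60401,.29623,2.3015),d=(.45196,.38243,3.8240))
T=dict(a=np.pi/2,b=-np.pi/2,c=0.,d=np.pi)
BOT=dict(a=.204,b=.218,c=.232,d=.242)
S=np.array([.6052,-.2305])
def run(n):
    x,y,w=M[n]; big=n in "ab"; r,tip=(.032,.004) if big else (.026,.0035)
    bias=(r-np.sqrt(r*r-.0085**2))/2; op=.89 if big else .76
    psi=(w+np.pi/2)%(np.pi)-0.0          # pick among w, w+pi the one that keeps q6 small at both ends
    c=[(abs(1.02-(T[n]+k*np.pi)),k) for k in(-2,-1,0,1,2)]; k=min(c)[1]
    pp=T[n]+k*np.pi; pk=w+k*np.pi
    while pk-pp>np.pi: pk-=2*np.pi
    while pk-pp<-np.pi: pk+=2*np.pi
    d=np.array([np.cos(w),np.sin(w)]); p=np.array([x,y])
    bot.set_gripper(op,5); bot.goto([*p,.12],rot(pk-np.pi/2))
    bot.line_to([*p,tip],max_speed=.15); bot.set_gripper(0,8); bot.set_gripper(op)
    p1=p+0*d; bot.line_to([*p1,tip],rot(pk),max_speed=.06); bot.set_gripper(0,40)
    print(n,"grip",bot.current_opening()*92,bot.current_clock())
    bot.line_to([*p1,.3],max_speed=.25)
    D=np.array([np.cos(T[n]),np.sin(T[n])])
    # disc centre = TCP + bias*D ; first with the stem 3 mm on the mouth side
    tgt=lambda off: S-bias*D-off*D
    bot.goto([*tgt(.003),.31],rot(pp)); bot.hold(.2); f0=np.array(bot.current_contact_force())
    zt=BOT[n]+tip; zs=list(np.arange(.256+tip,zt+.002,-.004))+list(np.arange(zt+.002,zt-.0016,-.001))
    bot.line_to([*tgt(.003),.262+tip],max_speed=.15)
    for z in zs:
        bot.line_to([*tgt(.003),z],max_speed=.05); f=np.array(bot.current_contact_force())-f0
        if f[2]>5 or np.hypot(*f[:2])>12: print("contact",round(z-zt,4),np.round(f,1)); break
    if z>zt+.004: print("BLOCKED"); return False
    z=bot.current_ee_pos()[2]+.0003
    for off in (.0015,0,-.0005):
        bot.line_to([*tgt(off),z],max_speed=.03); f=np.array(bot.current_contact_force())-f0
        print("slide",off,np.round(f,1))
        if -f[:2]@D>8: break
    bot.set_gripper(op,20); p=bot.current_ee_pos(); print("rel",p)
    bot.line_to([p[0],p[1],.32],max_speed=.25); print(bot.current_clock()); return True
E
python3 - <<'E'
from h import *
bot.set_gripper(.4,20); p=bot.current_ee_pos(); bot.line_to([p[0],p[1],.32],max_speed=.2)
bot.goto([.44,.09,.3],rot(1.0))
c=cam(f="t5"); s=cam("scene","s5"); print(proj(c,[*P,.204]),proj(s,[*P,.19]),bot.current_clock())
u=proj(s,[*P,.2]).astype(int); v=proj(c,[*P,.204]).astype(int)
f=lambda i,u:cv2.resize(i[u[1]-45:u[1]+45,u[0]-40:u[0]+40],(400,450),interpolation=cv2.INTER_CUBIC)
cv2.imwrite("pics/c5.png",np.hstack([f(s["pixels"],u),f(c["pixels"],v)]))
for z in(.204,.192):
    print(fit(c,*proj(c,[*P,z]),z,.008,sd_car,.02))
E
```

```text
[439.52158098 213.66100676] [414.43853517 245.3215658 ] 28.8583
(array([ 0.61150012, -0.23810048,  2.73485959]), np.float64(0.1407710751563796))
(array([ 0.61301175, -0.24311142,  2.72530838]), np.float64(0.14336144016903038))
```

View pics/c5.png

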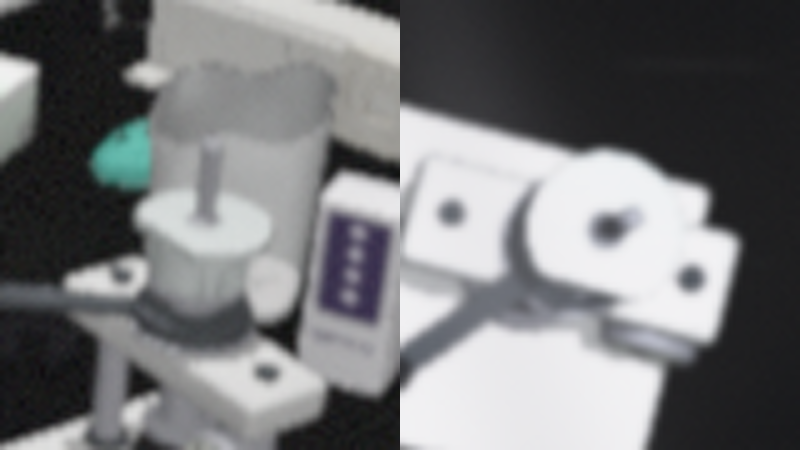

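The carrier sits fully down on the collar with no gap, and its flat faces the front: plate at (205,225) in the left half, stem at (607,230) in the right half. Now mass a.

```bash
python3 - <<'E'
from mass import *
run("a")
bot.goto([.44,.09,.25],rot(1.0))
c=cam(f="t6"); s=cam("scene","s6")
u=proj(s,[*P,.21]).astype(int); v=proj(c,[*P,.21]).astype(int)
f=lambda i,u:cv2.resize(i[u[1]-30:u[1]+30,u[0]-30:u[0]+30],(400,400),interpolation=cv2.INTER_CUBIC)
cv2.imwrite("pics/c6.png",np.hstack([f(s["pixels"],u),f(c["pixels"],v)]))
E
```

```text
a grip 0.3570589649624535 36.925
contact 0.008 [-4.4  1.3 16. ]
BLOCKED
```

View pics/c6.png

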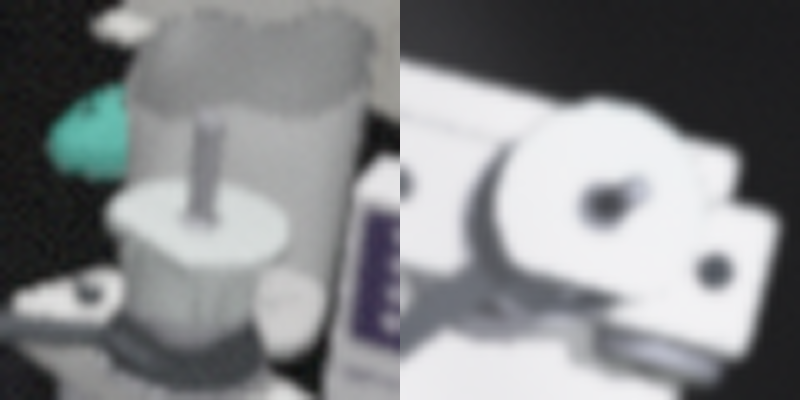

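Mass a was not gripped: the fingers closed empty. The carrier is unaffected, with its plate still seated at (195,225) in the left half. I'll check where mass a is now.

```bash
python3 - <<'E'
from h import *
bot.goto([.5,-.3,.35],rot(1.0)); bot.set_gripper(.89,5)
c=cam(f="t7"); cv2.imwrite("pics/c7.png",cv2.resize(c["pixels"][195:305,170:350],None,fx=4,fy=4,interpolation=cv2.INTER_CUBIC))
print(bot.current_opening(),bot.current_ee_pos(),bot.current_clock())
for n,r in masses(c,dict(a=(282,228),b=(304,280),c=(231,218),d=(196,272))).items(): print(n,r)
E
```

```text
0.8863984144263285 [ 0.50000021 -0.30000829  0.35001228] 47.6417
a (array([0.58024536, 0.15494231, 1.74362877]), np.float64(0.007818151835134814))
b (array([0.4374972 , 0.08857311, 4.41713803]), np.float64(0.010167918430300023))
c (array([0.60400938, 0.29624845, 2.30152181]), np.float64(0.015623409255308699))
d (array([0.45196289, 0.38243753, 3.82411014]), np.float64(0.016257158617302092))
```

View pics/c7.png

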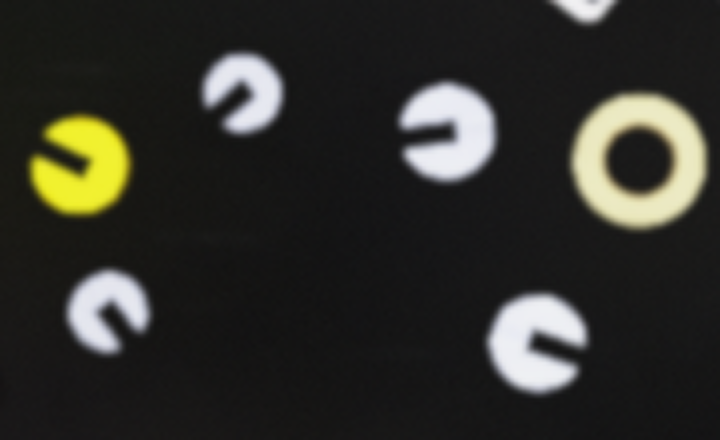

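Mass a, at crop (448,132), has not moved at all. I'll repeat the approach and print the readings at each step.

```bash
python3 - <<'E'
from h import *
x,y,w=.58024,.15494,1.7432
def st(t): print(t,np.round(bot.current_ee_pos(),4),round(bot.current_opening(),3),round(bot.current_grip_force(),1),np.round(bot.current_contact_force(),1),bot.current_clock())
bot.goto([x,y,.12],rot(w)); st("above")
bot.line_to([x,y,.004],max_speed=.15); st("down")
bot.set_gripper(0,20); st("closed")
s=cam("scene","s8"); u=proj(s,[x,y,.03]).astype(int); print(u)
cv2.imwrite("pics/c8.png",cv2.resize(s["pixels"][u[1]-60:u[1]+50,u[0]-70:u[0]+70],None,fx=4,fy=4,interpolation=cv2.INTER_CUBIC))
E
```

```text
above [0.5811 0.154  0.1208] 0.893 0.0 [ 0.3  0.2 -0.5] 49.5083
down [0.5813 0.1549 0.0051] 0.889 0.0 [0.4 0.1 0.1] 50.4333
closed [0.5802 0.1549 0.004 ] 0.006 0.0 [-0.6 -0.4 -0.4] 51.65
[312 249]
```

View pics/c8.png

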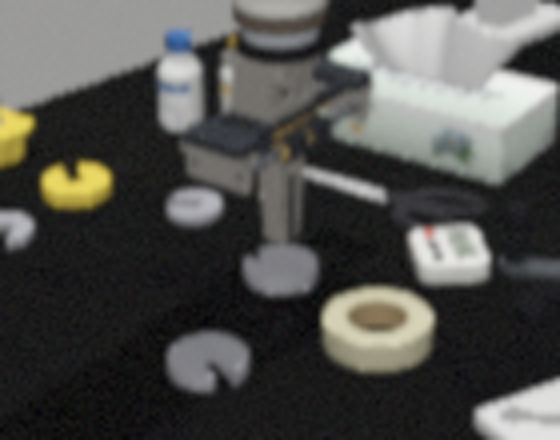

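The crop shows the closed fingertips ending at about (283,240), well above the disc top at (282,262). So the real fingertips sit some 25 mm higher than the reported TCP. I'll calibrate that with a guarded touch on the bench around the disc.

```bash
python3 - <<'E'
from h import *
x,y,w=.58024,.15494,1.7432
bot.set_gripper(.89,5); bot.hold(.3); f0=np.array(bot.current_contact_force())
z=.004
while z>-.06:
    z-=.002
    try: bot.line_to([x,y,z],max_speed=.04)
    except bot.MotionError as e: print("ME",z,e); break
    bot.hold(.05); f=np.array(bot.current_contact_force())-f0
    if f[2]>3: break
print(z,bot.current_ee_pos(),np.round(f,2),bot.current_clock())
E
```

```text
-0.034000000000000016 [ 0.58077933  0.15500973 -0.0332614 ] [-1.27  0.32  5.57] 58.95
```

The bench is touched at reported z = -0.033, so the real tips are 33 mm above the reported TCP. That agrees with the stem contact earlier. I'll correct all heights and redo mass a.

```bash
python3 - <<'E'
s=open("mass.py").read()
s=s.replace("def run(n):","O=.033   # real tips are this far above the reported TCP\ndef run(n):")
s=s.replace("bot.line_to([*p,tip],","bot.line_to([*p,tip-O],").replace("bot.line_to([*p1,tip],","bot.line_to([*p1,tip-O],")
s=s.replace('    print(n,"grip"','    if bot.current_opening()*92<r*1600: print("EMPTY"); return False\n    print(n,"grip"')
s=s.replace("[*p1,.3]","[*p1,.265]").replace("[*tgt(.003),.31]","[*tgt(.003),.265]").replace("zt=BOT[n]+tip;","zt=BOT[n]+tip-O;").replace(".256+tip",".256+tip-O").replace(".262+tip",".262+tip-O").replace("p[1],.32]","p[1],.265]")
s=s.replace('    psi=(w+np.pi/2)%(np.pi)-0.0          # pick among w, w+pi the one that keeps q6 small at both ends\n','')
open("mass.py","w").write(s)
E
cat > look.py <<'E'
from h import *
def look(k,z):
    c=cam(f="t"+k); s=cam("scene","s"+k)
    u=proj(s,[*P,z]).astype(int); v=proj(c,[*P,z]).astype(int)
    f=lambda i,u:cv2.resize(i[u[1]-30:u[1]+30,u[0]-30:u[0]+30],(400,400),interpolation=cv2.INTER_CUBIC)
    cv2.imwrite(f"pics/c{k}.png",np.hstack([f(s["pixels"],u),f(c["pixels"],v)]))
E
python3 - <<'E'
from mass import *
from look import look
bot.line_to([.58024,.15494,.05],max_speed=.2)
if run("a"):
    bot.goto([.44,.09,.2],rot(1.5)); look("9",.215)
E
```

```text
a grip 62.51767312532142 65.325
contact -0.001 [-1.8  0.3  5.9]
slide 0.0015 [0.5 0.1 0.6]
slide 0 [-0.5 -0.5  0.4]
slide -0.0005 [ 1.  -0.4 -0. ]
rel [ 0.60529226 -0.23066242  0.17546399]
74.6583
```

View pics/c9.png

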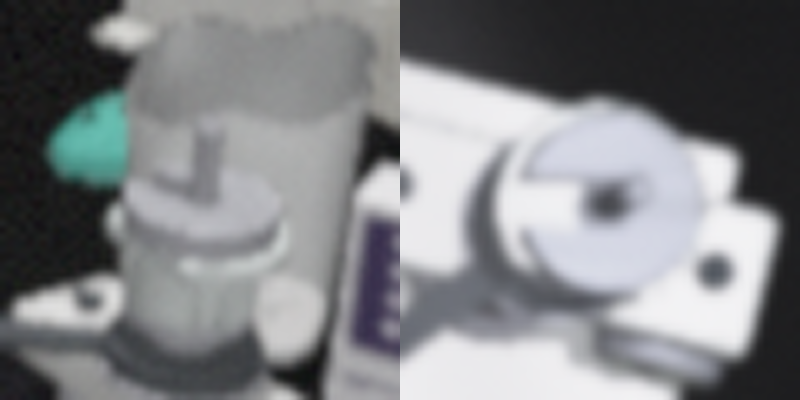

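Mass a lies flat on the plate with its slot to the left: disc at (205,210) in the left half, slot mouth at (545,205) in the right half. It looks about 1–2 mm short of home, so I'll re-grip it and slide it until the stem stops it, and do the same for the others.

```bash
python3 - <<'E'
s=open("mass.py").read()
i=s.index("    for off in (.0015"); j=s.index("    bot.set_gripper(op,20)")
s=s[:i]+"    slide(tgt,z,D,.003)\n"+s[j:]
s=s.replace("def run(n):","""def slide(tgt,z,D,o):
    bot.hold(.15); f0=np.array(bot.current_contact_force())
    for off in np.arange(o-.0005,-.0041,-.0005):
        bot.line_to([*tgt(off),z],max_speed=.02); bot.hold(.05); f=np.array(bot.current_contact_force())-f0
        if -f[:2]@D>3.5: break
    print("slid to",round(off,4),np.round(f,1)); bot.line_to([*tgt(off+.0007),z],max_speed=.02)
def run(n):""")
open("mass.py","w").write(s)
E
python3 - <<'E'
from mass import *
D=np.array([0,1.]); b=(.032-np.sqrt(.032**2-.0085**2))/2; tgt=lambda o:S-b*D-o*D
bot.set_gripper(.89,20); bot.goto([*tgt(0),.265],rot(np.pi/2)); z=.204+.004-.033+.0008
bot.line_to([*tgt(0),z],max_speed=.15); bot.set_gripper(0,25); print(bot.current_opening()*92)
slide(tgt,z,D,0); bot.set_gripper(.89,20); p=bot.current_ee_pos(); bot.line_to([p[0],p[1],.265],max_speed=.25)
print(bot.current_clock())
run("b")
E
```

```text
62.474495066656345
slid to -0.001 [-1.1 -3.7 -0.9]
80.8667
b grip 62.07054976610209 87.2917
slid to -0.003 [ 2.   5.3 -4.3]
rel [ 0.60524863 -0.23270733  0.1893641 ]
98.7083
```

```bash
python3 - <<'E'
from h import *
from look import look
bot.goto([.56,.25,.15],rot(2.0)); look("10",.23); print(bot.current_clock())
E
```

```text
100.6167
```

View pics/c10.png

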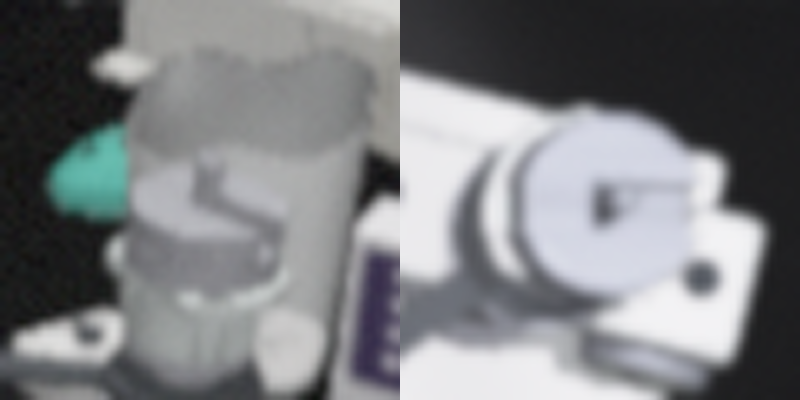

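Mass b lies flat on mass a with its slot to the right, opposite to a's: mouth at (690,195) in the right half, stem at the slot's end at (605,203). Now c and d.

```bash
python3 - <<'E'
from mass import *
from look import look
if run("c") and run("d"):
    bot.goto([.44,.05,.2],rot(1.5)); look("11",.25); print(bot.current_clock())
E
```

```text
c grip 50.15145576089748 106.4333
slid to -0.004 [-3.5  0.3 -2.4]
rel [ 0.60801601 -0.230424    0.20251768]
118.225
d grip 49.96464933095203 125.0
slid to -0.0025 [ 4.1 -0.5 -6.8]
rel [ 0.60403091 -0.23052114  0.21275797]
135.7
137.0583
```

View pics/c11.png

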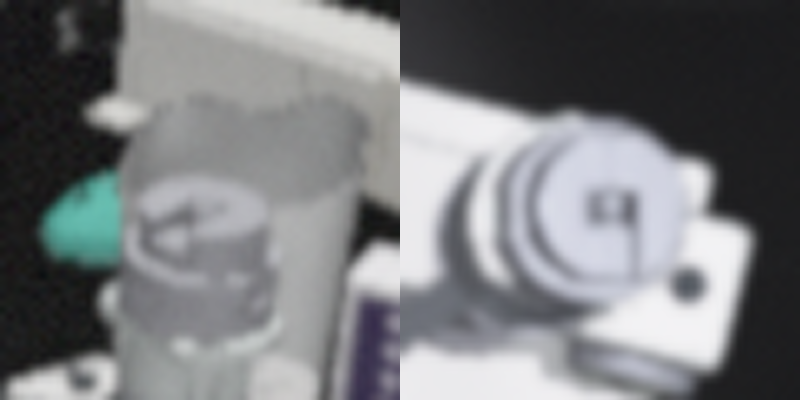

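All four masses are stacked: the small discs sit on top, d's slot points down (mouth at (635,270) in the right half), and everything lies flat in the left half. Now I'll swing the lever over to let the load down.

```bash
python3 - <<'E'
from h import *
swing(0.0,1.4,z=.130,push=20)
print(bot.current_clock())
bot.goto([.44,.1,.2],rot(1.5))
c=cam(f="t12"); s=cam("scene","s12"); v=proj(c,[*P,.2]).astype(int); u=proj(s,[*P,.2]).astype(int)
f=lambda i,u:cv2.resize(i[u[1]-50:u[1]+60,u[0]-60:u[0]+50],(400,400),interpolation=cv2.INTER_CUBIC)
cv2.imwrite("pics/c12.png",np.hstack([f(s["pixels"],u),f(c["pixels"],v)]))
for q in (1.3,1.35,1.4): print(q,(proj(c,[*knob(q)[0],.197])-v+[60,50])*400/110+[400,0])
E
```

```text
grip 0.18979451799482516
1.3 [-0.3  0.1 -0.6] -0.2
1.32 [0.2 1.5 0.2] -1.3
1.34 [-0.1  3.1 -0.9] -2.9
1.36 [ 0.6  1.6 -0.5] -1.2
1.38 [ 0.   1.2 -0.1] -1.1
1.4 [-1.3  4.5 -0.1] -4.6
1.42 [-2.9 10.5  5.3] -10.6
1.44 [-6.7 17.4  8.5] -18.5
1.46 [-10.4  23.3  14. ] -25.4
148.325
1.3 [679.81859114 356.2251464 ]
1.35 [688.24622799 353.02261549]
1.4 [696.49309427 349.39984576]
```

View pics/c12.png

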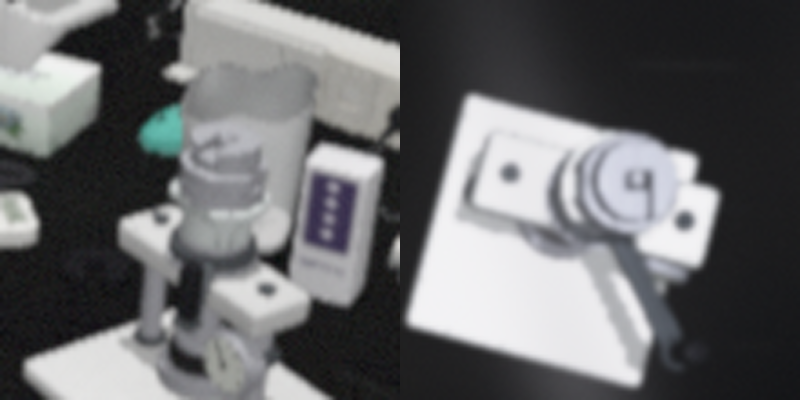

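The lever is hard over at its stop (knob near (692,351) in the right half, force rising steeply past 1.40 rad). The ram is down and the stack sits upright on the carrier. I'm handing in.

```bash
python3 -c "
from workcell import bot
print(bot.job_done())"
```

```text
the job is handed in; nothing more can be done
None
```

I set up the creep test and handed it in at about 150 s: carrier home on the spindle, all four masses stacked with slots about a quarter turn apart (c's slot hidden under d in the final views), and lever fully over with the load down.

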